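Take the collar off the bent bar

TASK

The steel bar on the stand has been knocked out of line and is due for replacement. Slide the grey collar along it and off its free end, feeling your way round the bend so that the bar is never pushed hard, then carry it over and set it down on the floor of the open beige bin (do not drop it in). Leave everything else where it is.

Things in the scene. Friction and masses are not known exactly. Their poses are not given: they have to be found in the camera images.
- holder: Galvanized steel stand, fixed. Origin: centre of the underside of its 140 (x) x 120 x 10 mm foot. On it an upright strip, 40 mm wide (x), 10 mm thick (y), centred on the origin, top 175 mm up, carries a level round bar, 20 mm in diameter, axis 160 mm up. The bar leaves the strip at y = -5 mm and runs straight along the stand's -y to a kink at y = -75 mm; its free end is near y = -204 mm.
- kink (a point): Point on the bar's axis where it is bent. The last 130 mm beyond it is straight and level but turned to one side of the stand's -y by an unmeasured angle of 4 to 11.5 degrees, so the free end is 9 to 26 mm off line. The bar is stiff and does not give way; more than 20 N on it, from collar or robot, counts as pushing it hard. Axes as the stand's.
- collar: Hard grey plastic block, 46 x 46 mm and 32 mm long, with a round 24 mm hole along its length, sides upright at the start; 50 to 100 g; loose on the bar's straight inner part (2 mm play; it hangs with its centre 2 mm below the bar's axis). Origin: its centre; its y is the hole's axis. Past the kink it must be shifted sideways and turned a little with the bar. It is clear of the end when 225 mm from the stand's origin along -y.
- bin: Beige plastic bin, open on top, fixed to the shelf. Origin: centre of its underside. 180 mm along its x, 210 mm along its y, 85 mm high, walls and floor 5 mm thick. Its hinged flap, on the rim at +x, stands open, upright or leaning a little outward, about 185 mm above that rim.
- pump_bottle: White pump bottle with its head locked down, 72 mm in diameter, 180 mm high; origin under its centre. Leave alone.
- mug: White ceramic mug of plastic scrapers, 80 mm in diameter, about 175 mm high with the scrapers; origin under its centre. Leave alone.
- grout_brush: Yellow long-handled grout brush lying flat along its y, 350 mm long, 32 mm wide, 30 mm high; origin under it. Leave alone.
- spare_washer: Grey plastic washer lying flat, 60 mm in diameter, 12 mm high; origin under its centre. Leave alone.
- jar: White jar, 84 mm in diameter, 110 mm high; origin under its centre. Leave alone.
- soap_box: Small carton, 95 x 65 x 45 mm; origin under its centre. Leave alone.
- spray_can: Slim metal can, 56 mm in diameter, 170 mm high; origin under its centre. Leave alone.

How it is judged:
On the way, in this order (a step that is already met when the one before it is completed fails the run):
1. the collar is clear of the bar's free end and carried in the fingers (y of collar in the frame of holder below -0.222 m and height (world z) of collar above 0.1 m and contact force between the fingers and collar above 1 N), for 0.1 s.
2. the collar is lowered onto the bin's floor while still in the fingers (x of collar in the frame of bin between -0.075 and 0.075 m and y of collar in the frame of bin between -0.09 and 0.09 m and z of collar in the frame of bin below 0.045 m and contact force between the fingers and collar above 0.5 N), for 0.05 s.
At the end, for the whole second after the job is handed in: The collar lies released and at rest on the bin's floor, its centre within 75 mm (bin x) and 90 mm (bin y) of the bin's centre and less than 40 mm above its underside (x of collar in the frame of bin between -0.075 and 0.075 m and y of collar in the frame of bin between -0.09 and 0.09 m and z of collar in the frame of bin below 0.04 m and linear speed of collar below 0.03 m/s); the robot touches nothing.
It fails at once if the bar or its stand is pushed with more than 20 N (contact force between holder and anything else above 20 N).
It fails at once if one of the bystanders (bottle, mug, brush, washer, jar, carton, can) is moved by more than 30 mm (distance of any of pump_bottle, mug, grout_brush, spare_washer, jar, soap_box, spray_can from where it was at the start of the episode above 0.03 m).
It also fails if it takes over 69 s, if anything falls off the work surface, if the arm or the gripper's body presses on something with over 40 N, if the wrist force passes 120 N, or if a joint passes its speed limit or range.

ROBOT

A 6-joint arm with a two-finger parallel gripper is mounted at the origin on the work surface. World frame = base frame: x ahead of the robot, y to its left, z up, the work surface at z = 0. Lengths are in m, angles in rad, forces in N, time in s.
With the tool pointing down it reaches from about 0.3 to 0.775 m from the base axis. Payload 14.6 kg.
Tool frame: the origin (TCP) lies between the finger pads; the fingertips stand 11 mm ahead of it and the grasp point (between the pads) lies 8 mm behind it; z points along the fingers, y is the line along which they close (so a half turn about z gives the same grasp; the last joint's range is limited). The gripper opens to 94 mm and grips with 3 to 60 N. Pads are 16 mm wide; open, the fingers measure 119 mm over their backs; the gripper's body (75 mm by 177 mm) begins 78 mm behind the grasp point.
Start: joints at [-1.394, 0.3, 1.521, -0, 1.321, -0.067], TCP at [0.133, -0.534, 0.216] pointing down, gripper open.
Joint ranges: [-3.03, 3.03], [-0.79, 2.21], [0.23, 2.52], [-1.04, 4.18], [0, 3.07], [-2.55, 2.55]. Speed limits (rad/s): [2.22, 2.22, 2.57, 3.14, 3.14, 3.14].

INTERFACE

Orientations are given as a unit quaternion [x, y, z, w].
In Python, from station import arm gives the robot as it stands. The module is installed in compiled form; this text tells all that it offers.
- The arm moves only by the tool carry_out, never from a script. Its argument "plan" is a list that holds one entry, the list of rows, each a list of 7 numbers: the shift along the tool's x, y, z in m, then the turn, a rotation vector about the tool's x, y, z in degrees, then the opening, from 0 (shut) to 1 (fully open). A call has exactly 10 rows; each row shifts and turns the commanded pose from where the row before left it, along the tool's axes as they then stand; what a row does not reach is not made up. A row lasts 1/12 s, in which the tool goes at most 41.7 mm and 7.16 degrees, less where a joint would pass 70% of its speed; a pose out of reach is approached as far as the arm can. A call with a gripper value outside its range is refused whole. The fingers move at their own pace and stop on an object; the grip force is fixed at half the most. Time passes only in rows, so rows that do not move let the fingers close, or fill a call up. It gives the time, the measured TCP pose, the force, the opening and the grip force at its end, in the units of the state.
- arm.read_state(): the state, without advancing time (a new reading comes with each control period).
- arm.get_image(name): name is "scene" or "top" or "wrist"; returns a dict with "pixels" (480x640x3 uint8, red, green, blue), "fovy" (degrees; the focal length in pixels is half the picture's height over the tangent of half this angle, whatever the lens; pixels are square), "cx", "cy" (the principal point, pixels), "world_from_camera" (4x4, takes a point from camera to world coordinates). Camera axes: x right, y down, z forward; pixel columns grow to the right and rows downward; lengths in m; the calibration is good to about 2 mm. A picture is of the moment at which its call begins. There is no depth.
- arm.hand_in(): hands the job in; it is judged then, once.
The state is a dict: "clock": time; "joint_pos": joint angles; "dq": joint speeds; "joint_efforts": joint torques, N m; "eef_pos": TCP position; "tcp_rot": TCP orientation; "ft_force": force on the tool from outside, world axes, zero at the start; "torque": the same for the moment, N m; "grip_width": finger opening in m; "grip_force": force on a finger pad.
Only numpy, scipy, OpenCV 4.12 (cv2) and the standard library are available. Lean on these libraries where they do the work, as an engineer would, in place of code of your own. Each camera call takes 0.05 s, during which the arm holds its last target. There are 200 camera calls.

## Working session

There is one attempt and no reset: what is moved stays moved. The work goes in short steps, Python scripts to look and compute and a tool call to move; the robot and the scene stay as the last step left them, time stands still between calls to the robot, and variables do not carry over. Pictures are saved under pics/ and viewed, at most 10 in all, crops included, and the job is handed in when it is done.

Besides the shell and the picture viewer there is one more tool, called after "Call:" by a JSON object that holds its "method" and its "body". carry_out: Moves the arm, as the interface text tells. Its arguments: {"type":"object","properties":{"plan":{"type":"array","items":{"type":"array","items":{"type":"array","items":{"type":"number"}}}}},"required":["plan"]}

```bash
mkdir -p pics; cat > h.py <<'E'
import numpy as np, cv2
from station import arm
def snap(n,fn=None):
    d=arm.get_image(n)
    if fn: cv2.imwrite('pics/'+fn,d['pixels'][:,:,::-1])
    d['f']=240/np.tan(np.radians(d['fovy'])/2); return d
def ray(d,u,v):
    T=np.array(d['world_from_camera']); r=T[:3,:3]@np.array([(u-d['cx'])/d['f'],(v-d['cy'])/d['f'],1]); return T[:3,3],r/np.linalg.norm(r)
def onz(d,u,v,z):
    o,r=ray(d,u,v); return o+r*(z-o[2])/r[2]
def tri(a,b):
    (o1,r1),(o2,r2)=a,b; M=np.c_[r1,-r2]; s=np.linalg.lstsq(M,o2-o1,rcond=None)[0]
    p,q=o1+s[0]*r1,o2+s[1]*r2; return (p+q)/2,np.linalg.norm(p-q)
def proj(d,p):
    T=np.array(d['world_from_camera']); c=T[:3,:3].T@(np.array(p)-T[:3,3]); return d['cx']+d['f']*c[0]/c[2],d['cy']+d['f']*c[1]/c[2]
E
python3 - <<'E'
from h import *
import pickle
D={n:snap(n,n+'0.png') for n in('scene','top','wrist')}
pickle.dump(D,open('d0.pkl','wb'))
for n in D: print(n,D[n]['f'],np.round(D[n]['world_from_camera'],3).tolist())
print(arm.read_state())
E
```

```text
scene 455.43470576902104 [[0.197, 0.753, -0.628, 1.207], [0.98, -0.143, 0.136, -0.004], [0.013, -0.642, -0.766, 0.847], [0.0, 0.0, 0.0, 1.0]]
top 584.670599655451 [[-0.026, -0.998, 0.062, 0.524], [-1.0, 0.026, 0.0, 0.112], [-0.002, -0.062, -0.998, 1.217], [0.0, 0.0, 0.0, 1.0]]
wrist 378.5154935212149 [[0.241, -0.932, -0.271, 0.213], [-0.971, -0.231, -0.066, -0.514], [-0.001, 0.279, -0.96, 0.384], [0.0, 0.0, 0.0, 1.0]]
{'clock': 0.15, 'joint_pos': array([-1.39361093e+00,  3.00331791e-01,  1.52141546e+00, -2.55805874e-06,
        1.32066572e+00, -6.65994640e-02]), 'dq': array([ 1.84388785e-04, -2.83806167e-04, -1.65719252e-03, -9.07350267e-04,
        1.92682885e-03,  9.21175403e-05]), 'joint_efforts': array([ 1.78956525e-04, -5.31966269e+01, -3.52825534e+01,  7.07718870e-02,
        2.36083602e-02, -6.03500166e-05]), 'eef_pos': array([ 0.13272375, -0.53356731,  0.2160328 ]), 'tcp_rot': array([ 9.92580189e-01,  1.21591116e-01, -2.39045471e-05, -4.09463543e-04]), 'ft_force': array([ 0.38601996,  0.23064611, -0.61477554]), 'torque': array([-0.02619112, -0.00755959, -0.06979338]), 'grip_force': 0.0, 'grip_width': 0.0941122000239777}
```

View pics/top0.png

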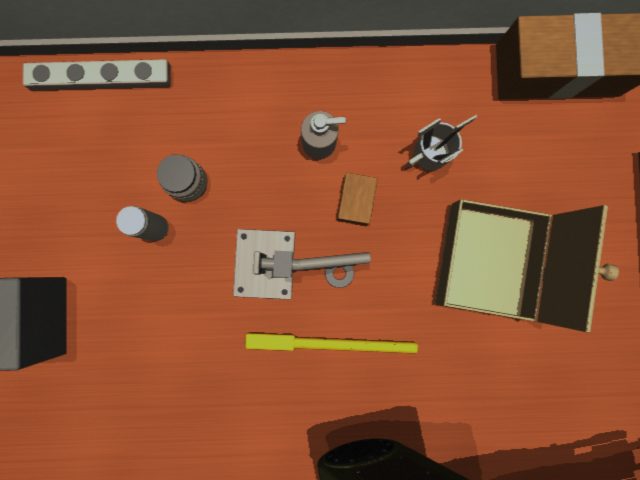

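View pics/scene0.png

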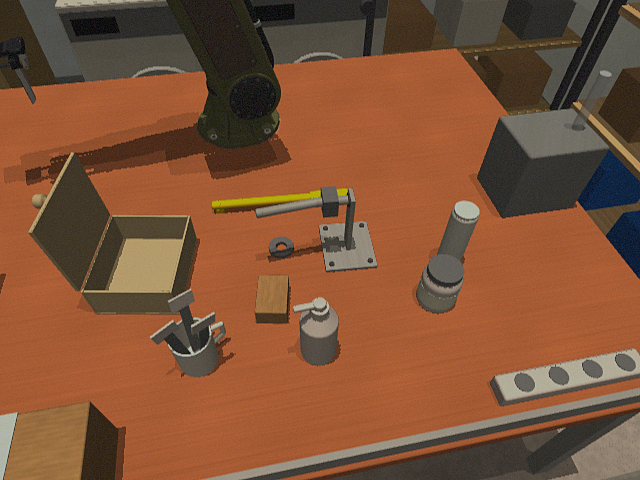

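The top view shows the foot at about (265,265), collar (283,264), bar end (369,258), bin floor (490,262) with the flap at x≈575, brush y≈343 and washer (340,273). The scene view agrees: collar (330,202), bar end (258,213), and the bar is level above the washer.

```bash
python3 - <<'E'
from h import *
import pickle
D=pickle.load(open('d0.pkl','rb')); t,s=D['top'],D['scene']
for n,(u,v) in dict(c1=(237,230),c2=(295,231),c3=(294,299),c4=(234,296)).items(): print(n,onz(t,u,v,.01).round(3))
print('collar',tri(ray(t,283,264),ray(s,330,202)))
print('end',tri(ray(t,369,258),ray(s,258,213)))
for p in [(459,201),(551,214),(535,319),(443,305)]: print('binrim',onz(t,*p,.085).round(3))
for p in [(112,216),(190,216),(185,313),(87,292)]: print('binrim scene',onz(s,*p,.085).round(3))
print('flap top',[onz(t,*p,.27).round(3) for p in[(606,206),(589,328)]])
print('brush',onz(t,247,342,.03),onz(t,417,347,.03),'carton',onz(t,357,198,.045),'bottle',onz(t,320,122,.18))
cv2.imwrite('pics/zoom.png',cv2.resize(t['pixels'][215:315,225:385,::-1],None,fx=5,fy=5,interpolation=cv2.INTER_CUBIC))
E
```

```text
c1 [0.617 0.265 0.01 ]
c2 [0.611 0.145 0.01 ]
c3 [0.471 0.151 0.01 ]
c4 [0.481 0.274 0.01 ]
collar (array([0.54172523, 0.16536464, 0.15542866]), np.float64(0.0015976545160104323))
end (array([0.54845278, 0.01028199, 0.15881092]), np.float64(0.003364982325459781))
binrim [ 0.656 -0.177  0.085]
binrim [ 0.626 -0.355  0.085]
binrim [ 0.424 -0.314  0.085]
binrim [ 0.456 -0.138  0.085]
binrim scene [ 0.426 -0.312  0.085]
binrim scene [ 0.459 -0.139  0.085]
binrim scene [ 0.714 -0.154  0.085]
binrim scene [ 0.629 -0.342  0.085]
flap top [array([ 0.62 , -0.369,  0.27 ]), array([ 0.424, -0.33 ,  0.27 ])]
brush [0.3887498  0.24689086 0.03      ] [ 0.36986353 -0.0946049   0.03      ] carton [0.67235875 0.01775694 0.045     ] bottle [0.79457391 0.09084751 0.18      ]
```

View pics/zoom.png

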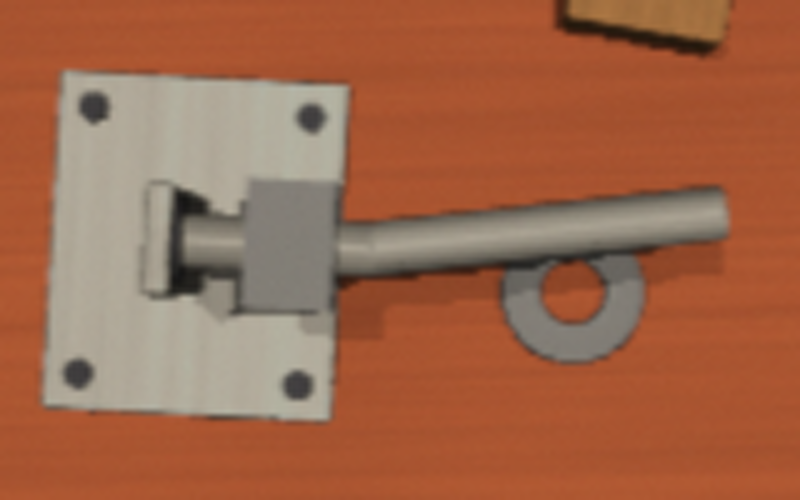

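The zoom shows the collar centre at about (293,245), the inner bar along the foot's edge slope (about 3° down) and the outer bar rising about 5.6°. So the bend is about 8.5°, towards world +x. I'm moving the wrist camera over it.

Call:
{"method": "carry_out", "body": {"plan": [[[0.028,-0.028,-0.011,0,0,0,1],[0.028,-0.028,-0.011,0,0,0,1],[0.028,-0.028,-0.011,0,0,0,1],[0.028,-0.028,-0.011,0,0,0,1],[0.028,-0.028,-0.011,0,0,0,1],[0.028,-0.028,-0.011,0,0,0,1],[0.028,-0.028,-0.011,0,0,0,1],[0.028,-0.028,-0.011,0,0,0,1],[0.028,-0.028,-0.011,0,0,0,1],[0.028,-0.028,-0.011,0,0,0,1]]]}}

```text
clock: 0.98
eef_pos: [0.3372, -0.1925, 0.3271]
tcp_rot: [0.993, 0.121, 0.0, 0.0]
ft_force: [1.1, -1.1, 0.2]
grip_width: 0.0942
grip_force: 0.0
```

Call:
{"method": "carry_out", "body": {"plan": [[[0.028,-0.028,-0.004,0,0,0,1],[0.028,-0.028,-0.004,0,0,0,1],[0.028,-0.028,-0.004,0,0,0,1],[0.028,-0.028,-0.004,0,0,0,1],[0.028,-0.028,-0.004,0,0,0,1],[0.028,-0.028,-0.004,0,0,0,1],[0.028,-0.028,-0.004,0,0,0,1],[0.028,-0.028,-0.004,0,0,0,1],[0.028,-0.028,-0.004,0,0,0,1],[0.028,-0.028,-0.004,0,0,0,1]]]}}

```text
clock: 1.82
eef_pos: [0.5416, 0.1469, 0.3664]
tcp_rot: [0.993, 0.122, -0.0, 0.0]
ft_force: [-0.2, -0.6, -0.1]
grip_width: 0.0941
grip_force: 0.0
```

Call:
{"method": "carry_out", "body": {"plan": [[[0,0,0,0,0,-7.15,1],[0,0,0,0,0,-7.15,1],[0,0,0,0,0,-7.15,1],[0,0,0,0,0,-7.15,1],[0,0,0,0,0,-7.15,1],[0,0,0,0,0,-7.15,1],[0,0,0,0,0,-7.15,1],[0,0,0,0,0,-7.15,1],[0,0,0,0,0,-7.15,1],[0,0,0,0,0,-7.15,1]]]}}

```text
clock: 2.65
eef_pos: [0.541, 0.1449, 0.3662]
tcp_rot: [0.732, 0.681, -0.0, -0.0]
ft_force: [0.1, 0.2, 0.4]
grip_width: 0.094
grip_force: 0.0
```

```bash
python3 - <<'E'
from h import *
import pickle
D=snap('wrist','w1.png'); pickle.dump(D,open('d1.pkl','wb'))
s=arm.read_state(); print({k:np.round(s[k],4) for k in('clock','eef_pos','tcp_rot','joint_pos','ft_force')}, np.round(D['world_from_camera'],3).tolist())
E
```

```text
{'clock': np.float64(2.7), 'eef_pos': array([0.541 , 0.1449, 0.3662]), 'tcp_rot': array([ 7.291e-01,  6.844e-01, -3.000e-04, -2.000e-04]), 'joint_pos': array([ 0.1963,  0.2615,  1.2297, -0.    ,  1.651 ,  0.2594]), 'ft_force': array([-0.1356, -0.1294, -0.6163])} [[0.997, -0.071, -0.021, 0.548], [-0.074, -0.958, -0.279, 0.227], [-0.0, 0.28, -0.96, 0.534], [0.0, 0.0, 0.0, 1.0]]
```

View pics/w1.png

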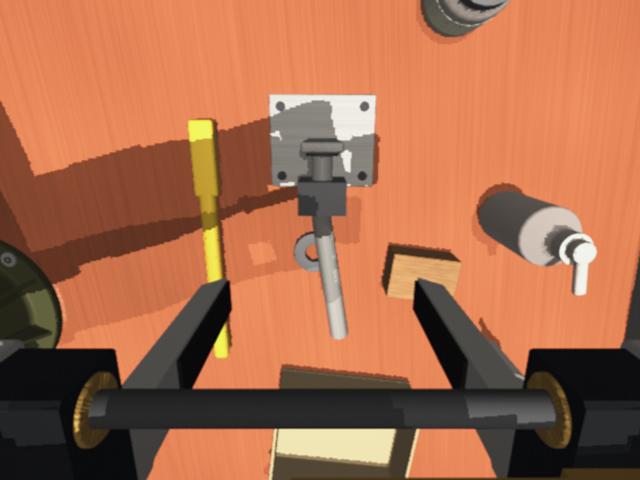

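The wrist view shows the foot (270–375, 95–187), strip top (322,147), collar (322,195), bar kink about (323,222) and free end (338,337).

```bash
python3 - <<'E'
from h import *
import pickle
D=pickle.load(open('d1.pkl','rb')); im=D['pixels']; 
hsv=cv2.cvtColor(im,cv2.COLOR_RGB2HSV)
m=(hsv[...,1]<90)
P=[]
for v in list(range(280,334,2)):
    c=np.where(m[v,300:370])[0]+300
    if len(c): P.append((v,c.min(),c.max()))
A=np.array([onz(D,(a+b)/2,v,.16) for v,a,b in P])
W=[np.linalg.norm(onz(D,b+.5,v,.16)-onz(D,a-.5,v,.16)) for v,a,b in P]
print(np.round(W,4)[::4], [len(P)])
k=np.polyfit(A[:,1],A[:,0],1); print('outer x=k*y+c',k,'heading deg (per -y)',np.degrees(np.arctan(-k[0])), 'res',np.std(A[:,0]-np.polyval(k,A[:,1])))
col=np.where(m[300:360,338])[0]; print('end row',300+col.max(),onz(D,338.5,300.5+col.max(),.16))
g=cv2.cvtColor(im,cv2.COLOR_RGB2GRAY)
for v in range(216,232,3): print(v, hsv[v,308:342,1].tolist())
cv2.imwrite('pics/w1z.png',cv2.resize(im[85:245,250:400,::-1],None,fx=5,fy=3.75*4/3*0.75,interpolation=cv2.INTER_CUBIC) if 0 else cv2.resize(im[85:235,255:395,::-1],None,fx=4,fy=4,interpolation=cv2.INTER_CUBIC))
E
```

```text
[0.0191 0.0192 0.0183 0.0195 0.0196 0.0187 0.0188] [27]
outer x=k*y+c [-0.07953376  0.55116374] heading deg (per -y) 4.54737681152221 res 0.0002021838552573366
end row 339 [0.54948327 0.00113491 0.16      ]
216 [154, 155, 157, 148, 112, 39, 15, 22, 17, 16, 15, 15, 15, 15, 12, 15, 18, 15, 19, 13, 16, 13, 37, 107, 140, 145, 145, 147, 146, 144, 146, 146, 145, 147]
219 [163, 162, 160, 157, 130, 49, 14, 20, 22, 22, 25, 21, 24, 21, 21, 21, 19, 19, 19, 23, 20, 17, 47, 128, 155, 160, 162, 163, 160, 161, 161, 161, 162, 162]
222 [163, 162, 161, 159, 136, 60, 14, 20, 23, 22, 24, 24, 24, 24, 21, 25, 21, 19, 22, 19, 20, 18, 29, 122, 157, 161, 160, 161, 162, 161, 161, 161, 162, 163]
225 [163, 161, 160, 158, 145, 88, 21, 21, 20, 19, 19, 18, 18, 21, 24, 21, 18, 24, 22, 22, 22, 20, 14, 72, 147, 163, 162, 163, 163, 162, 160, 159, 159, 161]
228 [162, 162, 160, 161, 156, 129, 50, 18, 20, 22, 22, 25, 21, 21, 23, 18, 20, 20, 20, 20, 21, 19, 20, 28, 116, 156, 162, 164, 163, 160, 162, 161, 160, 162]
231 [163, 164, 162, 162, 159, 127, 53, 18, 21, 23, 22, 22, 24, 21, 20, 23, 23, 20, 23, 20, 23, 24, 21, 18, 70, 141, 160, 163, 163, 162, 161, 160, 161, 161]
```

View pics/w1z.png

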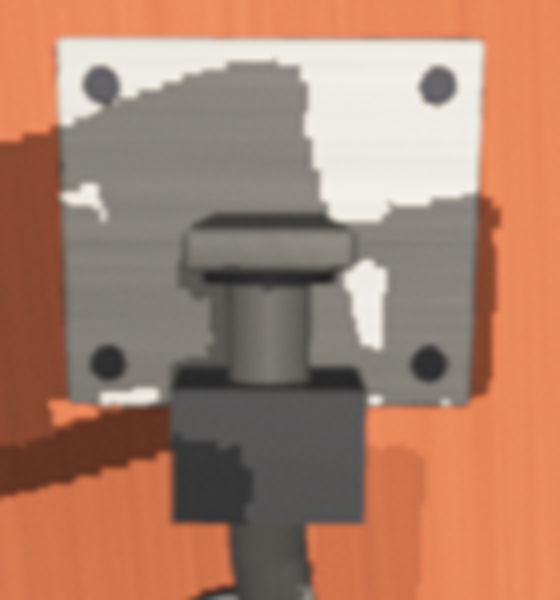

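The crop shows the collar's top face at crop (172–363, 390–522), i.e. pixels (298–345.8, 182.5–215.5). It is square with the foot, whose lower edge is horizontal at rows 185.8.

```bash
python3 - <<'E'
from h import *
import pickle
D=pickle.load(open('d1.pkl','rb')); t=pickle.load(open('d0.pkl','rb'))['top']
w=[(298,182.5),(345.75,182.5),(345.75,215.5),(298,215.5)]
tt=[(273,276.6),(274.6,250.6),(293.4,251),(292,277.4)]
for a,b in zip(w,tt): p,e=tri(ray(D,*a),ray(t,*b)); print(p.round(4),round(e,4), onz(D,*a,.181).round(4))
C=np.mean([onz(D,*a,.181) for a in w],0); print('collar',C)
F=np.array([onz(D,255+u/4,85+v/4,.01) for u,v in [(58,39),(484,42),(470,404),(69,402)]]); print('foot',F.round(4),F.mean(0))
e1=F[1]-F[0]+F[2]-F[3]; e2=F[0]-F[3]+F[1]-F[2]
print('yaw',np.degrees(np.arctan2(e1[1],e1[0])),np.degrees(np.arctan2(-e2[0],e2[1])))
yaw=np.radians(-4.3);F0=F.mean(0)[:2]
R=np.array([[np.cos(yaw),-np.sin(yaw)],[np.sin(yaw),np.cos(yaw)]])
print('collar in h',R.T@(C[:2]-F0))
a=(308+4.6+309+21.5)/2
inn=onz(D,(312.6+330.8)/2,219,.16); print('inner bar',inn,R.T@(inn[:2]-F0))
strip=onz(D,255+(185+353)/8,85+247/4,.175);print('strip',R.T@(strip[:2]-F0))
end=np.array([.5495,.0011]); print('end',R.T@(end-F0))
E
```

```text
[0.5205 0.1812 0.1787] 0.0025 [0.5219 0.1811 0.181 ]
[0.5658 0.1777 0.1803] 0.001 [0.5662 0.1779 0.181 ]
[0.5644 0.1446 0.1728] 0.0009 [0.5645 0.1465 0.181 ]
[0.5177 0.1481 0.172 ] 0.0014 [0.519  0.1499 0.181 ]
collar [0.54291109 0.16383581 0.181     ]
foot [[0.483  0.2749 0.01  ]
 [0.6208 0.2638 0.01  ]
 [0.6119 0.1466 0.01  ]
 [0.4735 0.1576 0.01  ]] [0.54730512 0.21074131 0.01      ]
yaw -4.556235371328096 -4.442825780898425
collar in h [-0.00086475 -0.04710292]
inner bar [0.54096503 0.13990061 0.16      ] [-0.00101069 -0.07111666]
strip [-0.00058199  0.0006921 ]
end [ 0.01790734 -0.20888663]
```

Collar measured at (0.543, 0.164, 0.158), stand yaw −4.5°, bend about 9° towards the stand's +x; the inner and outer axes meet at y = −75 mm within 0.3 mm. Descending over the collar and closing partway to check the centring.

Call:
{"method": "carry_out", "body": {"plan": [[[0.0024,0.0001,0.0265,0,0,0.1,1],[0.0024,0.0001,0.0265,0,0,0.1,1],[0.0024,0.0001,0.0265,0,0,0.1,1],[0.0024,0.0001,0.0265,0,0,0.1,1],[0.0024,0.0001,0.0265,0,0,0.1,1],[0.0024,0.0001,0.0265,0,0,0.1,1],[0.0024,0.0001,0.0265,0,0,0.1,1],[0.0024,0,0.0265,0,0,0.2,0.7],[0,0,0.002,0,0,0,0.6],[0,0,0,0,0,0,0.56]]]}}

```text
clock: 3.53
eef_pos: [0.5429, 0.1639, 0.1517]
tcp_rot: [0.74, 0.672, -0.001, -0.001]
ft_force: [0.4, -0.1, 0.3]
grip_width: 0.0772
grip_force: 0.0
```

```bash
python3 - <<'E'
from h import *
import pickle
D=snap('wrist'); pickle.dump(D,open('d2.pkl','wb'))
cv2.imwrite('pics/w2.png',cv2.resize(D['pixels'][150:450,120:520,::-1],None,fx=2,fy=2))
s=arm.read_state(); print({k:np.round(s[k],4) for k in('clock','eef_pos','tcp_rot','ft_force','grip_width','grip_force')})
a=2*np.degrees(np.arctan2(s['tcp_rot'][1],s['tcp_rot'][0])); print('tool y ang',a-90)
E
```

```text
{'clock': np.float64(3.5833), 'eef_pos': array([0.5436, 0.164 , 0.1534]), 'tcp_rot': array([7.403e-01, 6.723e-01, 1.000e-04, 1.000e-04]), 'ft_force': array([ 0.125 , -0.3684, -0.1905]), 'grip_width': np.float64(0.0736), 'grip_force': np.float64(0.0)}
tool y ang -5.511203435185294
```

View pics/w2.png

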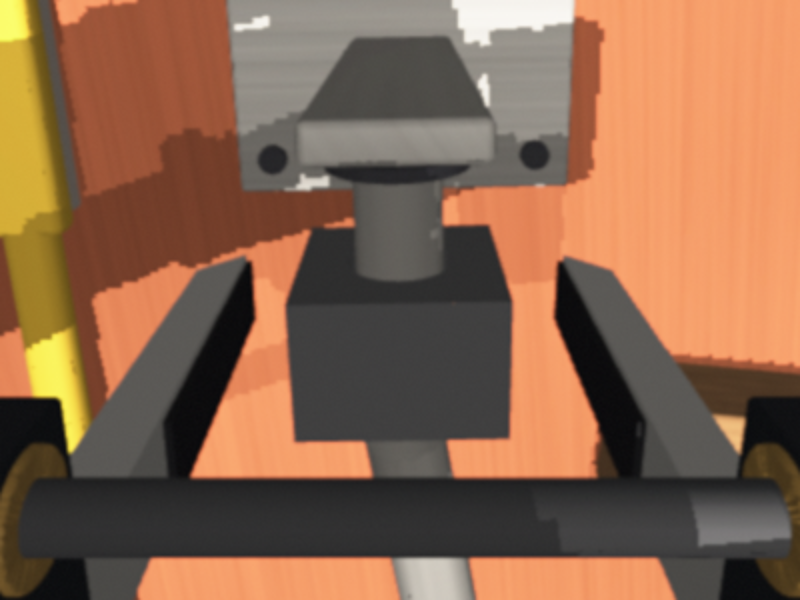

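The collar's near-top edge (289–511) is centred at 400 and the fingertips at about 404, so the tool is 0.7 mm too far along its y and turned 1° too far. Correcting both, then closing.

Call:
{"method": "carry_out", "body": {"plan": [[[0,-0.0007,0.0015,0,0,-1.0,0.56],[0,0,0,0,0,0,0.54],[0,0,0,0,0,0,0.52],[0,0,0,0,0,0,0.51],[0,0,0,0,0,0,0.5],[0,0,0,0,0,0,0.49],[0,0,0,0,0,0,0.48],[0,0,0,0,0,0,0.46],[0,0,0,0,0,0,0.44],[0,0,0,0,0,0,0.42]]]}}

```text
clock: 4.42
eef_pos: [0.5426, 0.1641, 0.1512]
tcp_rot: [0.734, 0.679, 0.0, -0.0]
ft_force: [-3.8, -0.7, 5.7]
grip_width: 0.0461
grip_force: 29.9
```

Call:
{"method": "carry_out", "body": {"plan": [[[0,-0.0001,-0.0004,0,0,0,0.42],[0,-0.0001,-0.0004,0,0,0,0.42],[0,-0.0001,-0.0004,0,0,0,0.42],[0,-0.0001,-0.0004,0,0,0,0.42],[0,-0.0001,-0.0004,0,0,0,0.42],[0,0,0,0,0,0,0.42],[0,0,0,0,0,0,0.42],[0,0,0,0,0,0,0.42],[0,0,0,0,0,0,0.42],[0,0,0,0,0,0,0.42]]]}}

```text
clock: 5.25
eef_pos: [0.5422, 0.1641, 0.1529]
tcp_rot: [0.734, 0.679, 0.0, -0.0]
ft_force: [-0.5, -0.6, -0.5]
grip_width: 0.0459
grip_force: 29.9
```

Call:
{"method": "carry_out", "body": {"plan": [[[-0.001,0,0,0,0,0,0.42],[-0.001,0,0,0,0,0,0.42],[-0.001,0,0,0,0,0,0.42],[-0.001,0,0,0,0,0,0.42],[0,-0.0005,0,0,0,0,0.42],[0,-0.0005,0,0,0,0,0.42],[0,-0.0005,0,0,0,0,0.42],[0,0,0,0,0,0,0.42],[0,0,0,0,0,0,0.42],[0,0,0,0,0,0,0.42]]]}}

```text
clock: 6.08
eef_pos: [0.5404, 0.1602, 0.153]
tcp_rot: [0.734, 0.679, 0.0, -0.0]
ft_force: [0.8, 1.5, -1.0]
grip_width: 0.046
grip_force: 29.9
```

Call:
{"method": "carry_out", "body": {"plan": [[[-0.001,0.0005,0,0,0,0,0.42],[-0.001,0.0005,0,0,0,0,0.42],[-0.001,0.0005,0,0,0,0,0.42],[-0.001,0.0005,0,0,0,0,0.42],[0,0.0005,0,0,0,0,0.42],[0,0,0,0,0,0,0.42],[0,0,0,0,0,0,0.42],[0,0,0,0,0,0,0.42],[0,0,0,0,0,0,0.42],[0,0,0,0,0,0,0.42]]]}}

```text
clock: 6.92
eef_pos: [0.5425, 0.156, 0.153]
tcp_rot: [0.734, 0.679, -0.0, -0.0]
ft_force: [0.2, 0.3, -0.9]
grip_width: 0.0458
grip_force: 29.9
```

Both sideways probes were free of contact, so the collar is nearly centred. Starting round the bend in small steps: 0.28° of turn per mm from 16 mm before the kink to 16 mm past it.

Call:
{"method": "carry_out", "body": {"plan": [[[-0.001,-0.0002,0,0,0,0,0.42],[-0.001,-0.0002,0,0,0,0,0.42],[-0.001,-0.0002,0,0,0,0,0.42],[-0.0015,0,0,0,0,-0.28,0.42],[-0.0015,0,0,0,0,-0.42,0.42],[-0.0015,0,0,0,0,-0.42,0.42],[-0.0015,0,0,0,0,-0.42,0.42],[-0.0015,0,0,0,0,-0.42,0.42],[0,0,0,0,0,0,0.42],[0,0,0,0,0,0,0.42]]]}}

```text
clock: 7.75
eef_pos: [0.5412, 0.1455, 0.153]
tcp_rot: [0.722, 0.692, 0.0, 0.0]
ft_force: [0.5, -0.7, -0.5]
grip_width: 0.0458
grip_force: 29.9
```

Call:
{"method": "carry_out", "body": {"plan": [[[-0.0015,0,0,0,0,-0.42,0.42],[-0.0015,0,0,0,0,-0.42,0.42],[-0.0015,0,0,0,0,-0.42,0.42],[-0.0015,0,0,0,0,-0.42,0.42],[-0.0015,0,0,0,0,-0.42,0.42],[0,0,0,0,0,0,0.42],[0,0,0,0,0,0,0.42],[0,0,0,0,0,0,0.42],[0,0,0,0,0,0,0.42],[0,0,0,0,0,0,0.42]]]}}

```text
clock: 8.58
eef_pos: [0.541, 0.1381, 0.153]
tcp_rot: [0.709, 0.705, 0.0, -0.0]
ft_force: [0.0, -0.4, -0.1]
grip_width: 0.046
grip_force: 29.9
```

Call:
{"method": "carry_out", "body": {"plan": [[[-0.0015,0,0,0,0,-0.42,0.42],[-0.0015,0,0,0,0,-0.42,0.42],[-0.0015,0,0,0,0,-0.42,0.42],[-0.0015,0,0,0,0,-0.42,0.42],[-0.0015,0,0,0,0,-0.42,0.42],[-0.0015,0,0,0,0,-0.42,0.42],[0,0,0,0,0,0,0.42],[0,0,0,0,0,0,0.42],[0,0,0,0,0,0,0.42],[0,0,0,0,0,0,0.42]]]}}

```text
clock: 9.42
eef_pos: [0.5411, 0.1291, 0.1529]
tcp_rot: [0.694, 0.72, 0.0, 0.0]
ft_force: [-0.3, 0.7, -0.0]
grip_width: 0.0462
grip_force: 29.9
```

Call:
{"method": "carry_out", "body": {"plan": [[[-0.0015,0,0,0,0,-0.42,0.42],[-0.0015,0,0,0,0,-0.42,0.42],[-0.0015,0,0,0,0,-0.42,0.42],[-0.0015,0,0,0,0,-0.42,0.42],[-0.0015,0,0,0,0,-0.42,0.42],[-0.0015,0,0,0,0,-0.3,0.42],[0,0,0,0,0,0,0.42],[0,0,0,0,0,0,0.42],[0,0,0,0,0,0,0.42],[0,0,0,0,0,0,0.42]]]}}

```text
clock: 10.25
eef_pos: [0.5416, 0.1201, 0.153]
tcp_rot: [0.678, 0.735, 0.0, -0.0]
ft_force: [0.2, -0.1, -0.0]
grip_width: 0.0458
grip_force: 29.9
```

```bash
python3 - <<'E'
from h import *
D=snap('wrist'); cv2.imwrite('pics/w3.png',cv2.resize(D['pixels'][100:400,120:520,::-1],None,fx=2,fy=2))
s=arm.read_state(); print({k:np.round(s[k],4) for k in('clock','eef_pos','ft_force','torque')}, 2*np.degrees(np.arctan2(s['tcp_rot'][1],s['tcp_rot'][0]))-90)
y=s['eef_pos'][1]; print('outer axis x by camera',-.0795*y+.5512)
E
```

```text
{'clock': np.float64(10.3), 'eef_pos': array([0.5416, 0.1202, 0.153 ]), 'ft_force': array([ 0.3039, -0.3179, -0.6594]), 'torque': array([-0.0887, -0.087 , -0.027 ])} 4.551067648983192
outer axis x by camera 0.5416459704622125
```

The position agrees with the camera's outer axis to 0.1 mm with no contact force. Sliding on along the outer part.

Call:
{"method": "carry_out", "body": {"plan": [[[-0.003,0,0,0,0,0,0.42],[-0.003,0,0,0,0,0,0.42],[-0.003,0,0,0,0,0,0.42],[-0.003,0,0,0,0,0,0.42],[-0.003,0,0,0,0,0,0.42],[-0.003,0,0,0,0,0,0.42],[-0.003,0,0,0,0,0,0.42],[-0.003,0,0,0,0,0,0.42],[-0.003,0,0,0,0,0,0.42],[0,0,0,0,0,0,0.42]]]}}

```text
clock: 11.13
eef_pos: [0.5438, 0.0927, 0.153]
tcp_rot: [0.679, 0.734, 0.0, 0.0]
ft_force: [0.2, -0.1, -0.7]
grip_width: 0.046
grip_force: 29.9
```

Call:
{"method": "carry_out", "body": {"plan": [[[-0.003,0,0,0,0,0,0.42],[-0.003,0,0,0,0,0,0.42],[-0.003,0,0,0,0,0,0.42],[-0.003,0,0,0,0,0,0.42],[-0.003,0,0,0,0,0,0.42],[-0.003,0,0,0,0,0,0.42],[-0.003,0,0,0,0,0,0.42],[-0.003,0,0,0,0,0,0.42],[-0.003,0,0,0,0,0,0.42],[0,0,0,0,0,0,0.42]]]}}

```text
clock: 11.97
eef_pos: [0.546, 0.0657, 0.153]
tcp_rot: [0.679, 0.734, -0.0, 0.0]
ft_force: [0.2, 0.7, -0.8]
grip_width: 0.0459
grip_force: 29.9
```

Call:
{"method": "carry_out", "body": {"plan": [[[-0.003,0,0,0,0,0,0.42],[-0.003,0,0,0,0,0,0.42],[-0.003,0,0,0,0,0,0.42],[-0.003,0,0,0,0,0,0.42],[-0.003,0,0,0,0,0,0.42],[-0.003,0,0,0,0,0,0.42],[-0.003,0,0,0,0,0,0.42],[-0.003,0,0,0,0,0,0.42],[-0.003,0,0,0,0,0,0.42],[-0.003,0,0,0,0,0,0.42]]]}}

```text
clock: 12.8
eef_pos: [0.5483, 0.0361, 0.1529]
tcp_rot: [0.678, 0.735, -0.0, -0.0]
ft_force: [-0.2, 0.4, 0.2]
grip_width: 0.046
grip_force: 29.9
```

Call:
{"method": "carry_out", "body": {"plan": [[[-0.003,0,0,0,0,0,0.42],[-0.003,0,0,0,0,0,0.42],[-0.003,0,0,0,0,0,0.42],[-0.003,0,0,0,0,0,0.42],[-0.003,0,0,0,0,0,0.42],[-0.003,0,0,0,0,0,0.42],[-0.003,0,0,0,0,0,0.42],[-0.003,0,0,0,0,0,0.42],[-0.003,0,0,0,0,0,0.42],[-0.003,0,0,0,0,0,0.42]]]}}

```text
clock: 13.63
eef_pos: [0.5507, 0.0062, 0.1529]
tcp_rot: [0.678, 0.735, -0.0, -0.0]
ft_force: [-0.8, 0.3, -0.4]
grip_width: 0.0455
grip_force: 29.9
```

Call:
{"method": "carry_out", "body": {"plan": [[[-0.003,0,0,0,0,0,0.42],[-0.003,0,0,0,0,0,0.42],[-0.003,0,0,0,0,0,0.42],[-0.003,0,0,0,0,0,0.42],[-0.003,0,0,0,0,0,0.42],[-0.003,0,0,0,0,0,0.42],[-0.004,0,0,0,0,0,0.42],[-0.006,0,0,0,0,0,0.42],[-0.008,0,0,0,0,0,0.42],[-0.008,0,0,0,0,0,0.42]]]}}

```text
clock: 14.47
eef_pos: [0.5542, -0.0382, 0.1529]
tcp_rot: [0.678, 0.735, -0.0, -0.0]
ft_force: [-0.3, -0.5, -0.9]
grip_width: 0.0458
grip_force: 29.9
```

```bash
python3 - <<'E'
from h import *
D=snap('top','t4.png')
s=arm.read_state(); print({k:np.round(s[k],4) for k in('clock','eef_pos','ft_force','grip_force','joint_pos')})
# bin: beige mask of floor
im=D['pixels'];hsv=cv2.cvtColor(im,cv2.COLOR_RGB2HSV);m=cv2.inRange(hsv,(20,50,120),(35,160,255))
m[:, :440]=0; m[:, 545:]=0
c=max(cv2.findContours(m,cv2.RETR_EXTERNAL,cv2.CHAIN_APPROX_NONE)[0],key=cv2.contourArea)
print(cv2.minAreaRect(c))
import pickle
S=pickle.load(open('d0.pkl','rb'))['scene']
# rim corner triangulation (top,scene): near+y-x? 
for a,b in [((459,201),(185,313)),((443,305),(190,216)),((535,319),(112,216)),((551,214),(87,292))]: print(tri(ray(D,*a),ray(S,*b)))
E
```

```text
{'clock': np.float64(14.5167), 'eef_pos': array([ 0.5543, -0.0394,  0.153 ]), 'ft_force': array([-0.1405, -0.7488, -1.359 ]), 'grip_force': np.float64(29.9346), 'joint_pos': array([-1.3670e-01,  3.7150e-01,  1.5790e+00, -4.0000e-04,  1.1909e+00,
       -2.1520e-01])}
((496.43255615234375, 259.80120849609375), (86.12201690673828, 113.03634643554688), 5.492323875427246)
(array([ 0.66510115, -0.18151897,  0.01368181]), np.float64(0.027206203143640074))
(array([ 0.45550676, -0.13922151,  0.0813921 ]), np.float64(0.0006948271287526849))
(array([ 0.42420048, -0.3134384 ,  0.08314732]), np.float64(0.0017630655144208422))
(array([ 0.62586211, -0.3497811 ,  0.08238148]), np.float64(0.011423437396798335))
```

View pics/t4.png

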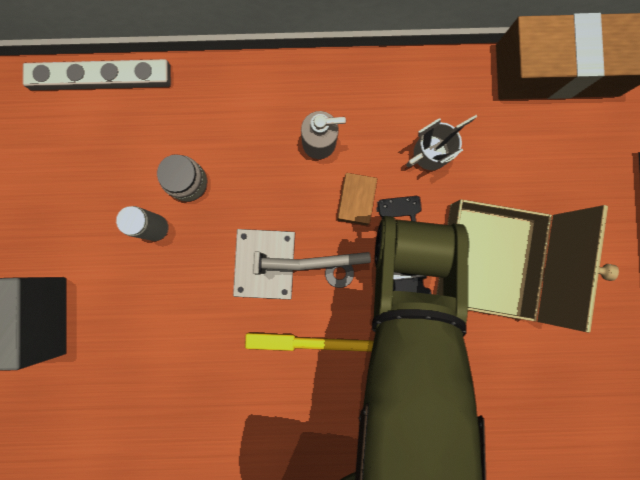

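The top view shows the bar empty and everything undisturbed; the bin is at (450–545, 203–318) with its flap leaning outward. Bin centre is about (0.541, −0.246), rim measured at 0.082, yaw about −10.5°. Carrying the collar over, aiming slightly away from the flap.

Call:
{"method": "carry_out", "body": {"plan": [[[-0.0195,-0.0027,0,0,0,0,0.42],[-0.0195,-0.0027,0,0,0,0,0.42],[-0.0195,-0.0027,0,0,0,0,0.42],[-0.0195,-0.0027,0,0,0,0,0.42],[-0.0195,-0.0027,0,0,0,0,0.42],[-0.0195,-0.0027,0,0,0,0,0.42],[-0.0195,-0.0027,0,0,0,0,0.42],[-0.0195,-0.0027,0,0,0,0,0.42],[-0.0195,-0.0027,0,0,0,0,0.42],[-0.0195,-0.0027,0,0,0,0,0.42]]]}}

```text
clock: 15.35
eef_pos: [0.5424, -0.2353, 0.1529]
tcp_rot: [0.679, 0.735, -0.0, -0.0]
ft_force: [0.7, -0.1, 0.2]
grip_width: 0.0459
grip_force: 29.9
```

Call:
{"method": "carry_out", "body": {"plan": [[[0,0,0,0,0,3,0.42],[0,0,0,0,0,3,0.42],[0,0,0,0,0,3,0.42],[0,0,0,0,0,3,0.42],[0,0,0.006,0,0,3,0.42],[0,0,0.006,0,0,0,0.42],[0,0,0.006,0,0,0,0.42],[0,0,0.006,0,0,0,0.42],[0,0,0,0,0,0,0.42],[0,0,0,0,0,0,0.42]]]}}

```text
clock: 16.18
eef_pos: [0.5426, -0.2339, 0.1286]
tcp_rot: [0.768, 0.64, -0.0, -0.0]
ft_force: [-0.5, -0.7, -0.2]
grip_width: 0.0456
grip_force: 29.9
```

```bash
python3 - <<'E'
from h import *
D=snap('wrist','w5.png')
s=arm.read_state(); print({k:np.round(s[k],4) for k in('clock','eef_pos','ft_force','grip_force','tcp_rot')})
for p in [(.542,-.236,.11),(.656,-.177,.085),(.626,-.355,.085),(.424,-.314,.085),(.456,-.138,.085)]: print(np.round(proj(D,p)))
E
```

```text
{'clock': np.float64(16.2333), 'eef_pos': array([ 0.5427, -0.234 ,  0.129 ]), 'ft_force': array([ 0.2058, -0.3209, -0.6947]), 'grip_force': np.float64(29.9349), 'tcp_rot': array([ 0.7684,  0.64  , -0.    , -0.    ])}
[321. 294.]
[508. 140.]
[476. 417.]
[169. 413.]
[131. 136.]
```

View pics/w5.png

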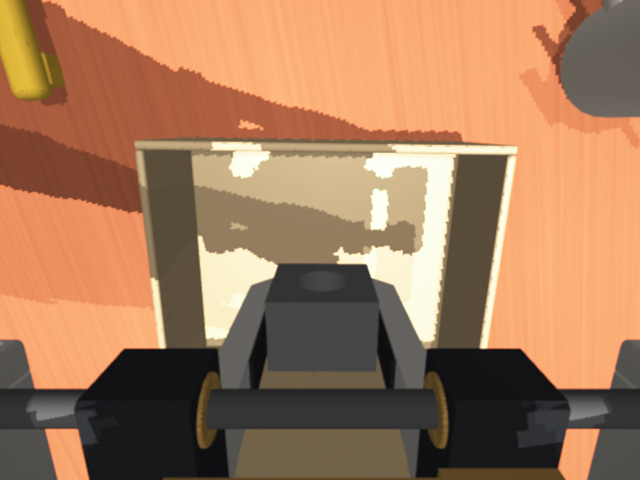

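The wrist view shows the collar held square (267–377, 265–370) inside the bin rim, whose corners (135,143) and (517,149) are close to prediction. Lowering.

Call:
{"method": "carry_out", "body": {"plan": [[[0,0,0.012,0,0,0,0.42],[0,0,0.012,0,0,0,0.42],[0,0,0.012,0,0,0,0.42],[0,0,0.012,0,0,0,0.42],[0,0,0.012,0,0,0,0.42],[0,0,0.012,0,0,0,0.42],[0,0,0.012,0,0,0,0.42],[0,0,0.01,0,0,0,0.42],[0,0,0.006,0,0,0,0.42],[0,0,0,0,0,0,0.42]]]}}

```text
clock: 17.07
eef_pos: [0.5421, -0.2337, 0.0274]
tcp_rot: [0.769, 0.64, -0.0, -0.001]
ft_force: [-0.2, 0.9, -0.1]
grip_width: 0.046
grip_force: 29.9
```

Call:
{"method": "carry_out", "body": {"plan": [[[0,0,0.001,0,0,0,0.42],[0,0,0.001,0,0,0,0.42],[0,0,0.001,0,0,0,0.42],[0,0,0.001,0,0,0,0.42],[0,0,0.001,0,0,0,0.42],[0,0,0.001,0,0,0,0.42],[0,0,0,0,0,0,0.42],[0,0,0,0,0,0,0.42],[0,0,0,0,0,0,0.42],[0,0,0,0,0,0,0.42]]]}}

```text
clock: 17.9
eef_pos: [0.5427, -0.2339, 0.023]
tcp_rot: [0.769, 0.64, 0.0, 0.0]
ft_force: [-0.8, 0.2, 0.4]
grip_width: 0.0458
grip_force: 29.9
```

Call:
{"method": "carry_out", "body": {"plan": [[[0,0,0.0005,0,0,0,0.42],[0,0,0.0005,0,0,0,0.42],[0,0,0.0005,0,0,0,0.42],[0,0,0.0005,0,0,0,0.42],[0,0,0.0005,0,0,0,0.42],[0,0,0,0,0,0,0.42],[0,0,0,0,0,0,0.42],[0,0,0,0,0,0,0.42],[0,0,0,0,0,0,0.42],[0,0,0,0,0,0,0.42]]]}}

```text
clock: 18.73
eef_pos: [0.5428, -0.234, 0.0212]
tcp_rot: [0.769, 0.64, 0.0, 0.0]
ft_force: [-2.2, 0.9, 7.9]
grip_width: 0.0454
grip_force: 30.0
```

Contact with the floor at 7.9 N, at the expected height. Opening, then withdrawing straight up.

Call:
{"method": "carry_out", "body": {"plan": [[[0,0,0,0,0,0,0.5],[0,0,0,0,0,0,0.55],[0,0,0,0,0,0,0.6],[0,0,0,0,0,0,0.65],[0,0,0,0,0,0,0.7],[0,0,0,0,0,0,0.7],[0,0,0,0,0,0,0.7],[0,0,0,0,0,0,0.7],[0,0,0,0,0,0,0.7],[0,0,0,0,0,0,0.7]]]}}

```text
clock: 19.57
eef_pos: [0.5427, -0.2339, 0.0205]
tcp_rot: [0.769, 0.64, 0.0, 0.0]
ft_force: [-0.4, 0.9, -0.5]
grip_width: 0.0659
grip_force: 0.0
```

Call:
{"method": "carry_out", "body": {"plan": [[[0,0,-0.005,0,0,0,0.7],[0,0,-0.01,0,0,0,0.7],[0,0,-0.02,0,0,0,0.7],[0,0,-0.03,0,0,0,0.7],[0,0,-0.03,0,0,0,0.7],[0,0,-0.03,0,0,0,0.7],[0,0,-0.03,0,0,0,0.7],[0,0,-0.03,0,0,0,0.7],[0,0,-0.01,0,0,0,0.7],[0,0,0,0,0,0,0.7]]]}}

```text
clock: 20.4
eef_pos: [0.5435, -0.2343, 0.2191]
tcp_rot: [0.769, 0.64, 0.001, 0.003]
ft_force: [-0.2, -0.3, -0.6]
grip_width: 0.0657
grip_force: 0.0
```

```bash
python3 - <<'E'
from h import *
D=snap('wrist','w6.png')
s=arm.read_state(); print({k:np.round(s[k],4) for k in('clock','eef_pos','ft_force','grip_width','grip_force','dq')})
print(proj(D,(.543,-.234,.051)))
E
```

```text
{'clock': np.float64(20.45), 'eef_pos': array([ 0.5428, -0.234 ,  0.2164]), 'ft_force': array([-0.2556, -0.5662, -0.5139]), 'grip_width': np.float64(0.0659), 'grip_force': np.float64(0.0), 'dq': array([-0.0016,  0.0426,  0.0449,  0.0013, -0.0211,  0.0003])}
(np.float64(319.7346308687824), np.float64(222.78708694509436))
```

View pics/w6.png

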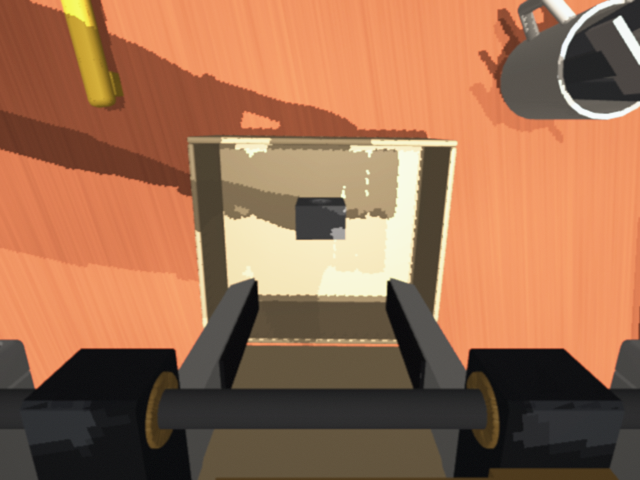

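The collar (320,219) lies flat on the bin floor near its centre, and the gripper is clear. Handing in.

```bash
python3 -c "from station import arm; print(arm.hand_in())"
```

```text
the job is handed in; nothing more can be done
None
```

The collar came off the bar with no force reading above about 7 N along the way, now rests released on the bin floor near its centre, and the job is handed in at about 20.5 s; the hand-in returned no verdict.

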